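# Load the tea ball and turn its drip dish towards the sink

## Robot

A 6-joint arm with a two-finger parallel gripper is mounted at the origin on a cart in front of the work surface, level with it; the furniture and walls round the work are solid. World frame = base frame: x ahead of the robot, y to its left, z up, the work surface at z = 0. Lengths are in m, angles in degrees, forces in N, time in s.
With the tool pointing down it reaches from about 0.4 to 0.925 m from the base axis. Payload 12.5 kg.
Tool frame: the origin (TCP) lies between the finger pads; the fingertips stand 19 mm ahead of it and the grasp point (between the pads) is the TCP; x points along the fingers, z is the direction in which the jaws open and shut, and the axes are right-handed (so a half turn about x gives the same grasp; the last joint's range is limited). The gripper opens to 95 mm and grips with 3 to 60 N. Pads are 20 mm wide; open, the fingers measure 119 mm over their backs; the gripper's body (75 mm by 180 mm) begins 59 mm behind the grasp point.
Start: joints at [59.095, 28.126, 89.318, -0, 62.55, -6.05], TCP at [0.263, 0.567, 0.234] pointing down, gripper open.
Joint ranges: [-177.58, 177.58], [-47.91, 125.51], [2.72, 160], [-65.01, 245.01], [3.68, 167.84], [-153.87, 153.87]. Speed limits (degrees/s): [127.2, 127.2, 159.86, 180, 180, 180].

## Interface

Orientations are given as a 3x3 rotation matrix whose columns are the frame's x, y, z axes.
In Python, from plant import robot gives the robot as it stands.
- The arm moves only by the shell command python3 -m pendant 'ROWS'. ROWS is JSON, a list that holds one entry, the list of rows, each a list of 7 numbers: the opening, from -1 (shut) to 1 (fully open), then the shift along the tool's x, y, z each as a share of 15 cm, from -1 to 1, then the turn, a rotation vector about the tool's x, y, z each as a share of 90 degrees, from -1 to 1. In form: [[[claw, dx, dy, dz, ax, ay, az], ...]]. A call has 1 to 20 rows; each row shifts and turns the commanded pose from where the row before left it, along the tool's axes as they then stand; what a row does not reach is not made up. A row lasts 1/10 s, in which the tool goes at most 50 mm and 8.59 degrees, less where a joint would pass 70% of its speed; a pose out of reach is approached as far as the arm can. A call with a number of a shift or a turn outside -1 to 1 is refused whole. A call with a gripper value outside its range is refused whole. The fingers move at their own pace and stop on an object; the grip force is fixed at half the most. Time passes only in rows, so rows that do not move let the fingers close. It gives the time, the measured TCP pose, the force and the opening at its end, in the units of the state.
- robot.observe(): the state, without advancing time (a new reading comes with each control period).
- robot.read_camera(name): name is "scene" or "side" or "wrist"; returns a dict with "img" (400x640x3 uint8, red, green, blue), "depth" (400x640 float32, m along the optical axis (not along the pixel's ray), 0 where there is no reading), "fx", "fy", "cx", "cy" (pixels), "k1" (the pictures are not rectified: a ray, as slopes to the right and down, at radius r is drawn at 1 + k1 r^2 times it, then the intrinsics apply), "extrinsics" (4x4, takes a point from world to camera coordinates). Camera axes: x right, y up, looking along -z (the intrinsics and any distortion apply to the point x, -y, -z); pixel columns grow to the right and rows downward; lengths in m; the calibration is good to about 2 mm. A picture is of the moment at which its call begins.
- robot.job_done(): hands the job in, once; it reports no verdict.
The state is a dict: "time": time; "q": joint angles; "dq": joint speeds; "tau": joint torques, N m; "eef_pos": TCP position; "eef_rot": TCP orientation; "contact_force": force on the tool from outside, world axes, zero at the start; "torque": the same for the moment, N m; "finger_gap": finger opening in m.
Only numpy, scipy, OpenCV 4.12 (cv2) and the standard library are available. Lean on these libraries where they do the work, as an engineer would, in place of code of your own. Each camera call takes 0.05 s, during which the arm holds its last target. There are 200 camera calls.

## Task

Take the steel tea ball off its egg cup and set it down in the hollow of the blue drip dish, without dropping it from a height. Then take the dish by its upright handle, lift it level and straight up off the trivet, and only then turn it a quarter turn clockwise (seen from above), so that its spout, which faced the wall side of the trivet, points to the edge with the brass stud, towards the sink; the tea ball must stay in the middle of the dish. Finish still holding the dish in the gripper, level and still, about 10 cm straight above the middle of the trivet, and leave the other things alone.

Things in the scene. Friction and masses are not known exactly. Their poses are not given: they have to be found in the camera images.
- tea_ball_center (a point): Centre of the tea ball: smooth steel ball, 46 mm across, 40 g, loose; its axes mean nothing. It starts on the rim of the egg cup, its centre 53 mm above the worktop; the cup hides only its lowest 5 mm. Lying in the dish its centre is 27 mm above the dish's underside. Grip it at its centre from above, in any yaw.
- cup: Wooden egg cup, fixed to the worktop, 36 mm high, rim 41 mm across, foot 50 mm across. Origin: centre of its underside, on the worktop; z up.
- dish: Blue round dish, loose, 140 g, 138 mm across, rim 25 mm high. Its floor is a 9 degree cone, 4 mm high in the middle and 13 mm at 58 mm out, where the steep rim begins; a ball let go in it rolls to the middle. Origin: centre of its underside; z up, x to the spout (end 88 mm out), -x to the handle. It starts centred on the trivet, its x along the trivet's x.
- dish_floor (a point): Middle of the dish's hollow floor, 4 mm above its underside. Axes as the dish's.
- dish_handle (a point): Grip point of the handle, 96 mm from the dish's centre along its -x, 56 mm above its underside. The handle is an upright flat tab, 10 mm thick along the dish's x, 36 mm wide along y, 14 to 76 mm above the underside. Best gripped from above with the fingers closing along the dish's x, firmly (about 40 to 60 N) against sagging; only rim and ball stand near it.
- dish_spout (a point): Tip region of the pouring spout, 85 mm from the dish's centre along the dish's x, 22 mm above its underside.
- trivet_top (a point): Centre of the top of the trivet, a dark square wooden board, 160 x 160 x 12 mm, with a cork disc, fixed to the worktop. z up; x points to the edge that the spout faces at the start (wall side), y to the left-hand edge; the small brass stud lies by the right-hand edge, 73 mm along -y, on the sink side.
- mug_a: Pale blue-grey mug, 82 x 111 x 106 mm, bystander; origin at the underside.
- tea_carton: Small carton, 32 x 80 x 54 mm, bystander; origin at the underside.
- salt: Salt shaker, 44 mm across, 90 mm high, bystander; origin at the underside.
- pepper: Pepper shaker, 44 mm across, 90 mm high, bystander; origin at the underside.
- timer: White egg timer, 61 mm across, 58 mm high, bystander; origin at the underside.
Things that resemble listed ones, but are neither listed nor needed, are in the scene too. What is shaped like the part that bears tea_ball_center but orange or red is not meant.

How it is judged:
By the outcome, as a careful person would: the job done as asked, in the order asked, and still so for the second after the job is handed in, while the arm keeps its last pose, push and grip.
It also fails if it takes over 61 s, if anything falls off the work surface, if the arm or the gripper's body presses on something with over 40 N, if the wrist force passes 120 N, or if a joint passes its speed limit or range.

## Working session

There is one attempt and no reset: what is moved stays moved. The work goes in short steps, Python scripts to look and compute and a shell command to move; the robot and the scene stay as the last step left them, time stands still between calls to the robot, and variables do not carry over. Pictures are saved under pics/ and viewed, about 8 in all and at most 12, crops included, and the job is handed in when it is done.

```bash
mkdir -p pics; ls; cat > h.py <<'E'
import numpy as np, cv2
from plant import robot
def cam(n):
    c=robot.read_camera(n); c['name']=n; return c
def rays(c,uv):
    uv=np.atleast_2d(np.array(uv,float))
    d=np.stack([(uv[:,0]-c['cx'])/c['fx'],(uv[:,1]-c['cy'])/c['fy']],1)
    s=d.copy()
    for _ in range(10): s=d/(1+c['k1']*(s**2).sum(1,keepdims=True))
    R=c['extrinsics'][:3,:3];t=c['extrinsics'][:3,3]
    v=np.stack([s[:,0],-s[:,1],-np.ones(len(s))],1)
    return -R.T@t, v@R   # v scaled by depth
def onplane(c,uv,z):
    o,v=rays(c,uv); return o+v*((z-o[2])/v[:,2])[:,None]
def bydepth(c,uv):
    o,v=rays(c,uv); uv=np.atleast_2d(uv).astype(int)
    return o+v*c['depth'][uv[:,1],uv[:,0]][:,None]
def proj(c,p):
    p=np.atleast_2d(p)@c['extrinsics'][:3,:3].T+c['extrinsics'][:3,3]
    s=np.stack([p[:,0]/-p[:,2],-p[:,1]/-p[:,2]],1)
    s=s*(1+c['k1']*(s**2).sum(1,keepdims=True))
    return s*[c['fx'],c['fy']]+[c['cx'],c['cy']]
def tri(c1,u1,c2,u2):
    o1,v1=rays(c1,u1);o2,v2=rays(c2,u2);A=np.stack([v1[0],-v2[0]],1)
    s=np.linalg.lstsq(A,o2-o1,rcond=None)[0]
    a=o1+s[0]*v1[0];b=o2+s[1]*v2[0]
    return (a+b)/2,np.linalg.norm(a-b)
def save(c,f): cv2.imwrite('pics/'+f,c['img'][:,:,::-1])
E
python3 - <<'E'
from h import *
np.set_printoptions(precision=4,suppress=True)
o=robot.observe(); print(o['eef_pos'],o['eef_rot'],o['finger_gap'],o['time'])
for n in ['scene','side','wrist']:
    c=cam(n); save(c,n+'0.png'); print(n,rays(c,[320,200]))
E
```

```text
pics
[0.2626 0.5669 0.2331] [[-0.0006 -0.9074  0.4203]
 [-0.001   0.4203  0.9074]
 [-1.      0.0001 -0.0011]] 0.09503086716779716 0.0
scene (array([ 0.1273, -0.4555,  0.8969]), array([[ 0.4207,  0.5369, -0.7313]]))
side (array([0.3302, 1.1372, 0.5119]), array([[ 0.2132, -0.9057, -0.3671]]))
wrist (array([0.1963, 0.5984, 0.384 ]), array([[ 0.2441, -0.1158, -0.9629]]))
```

View pics/scene0.png

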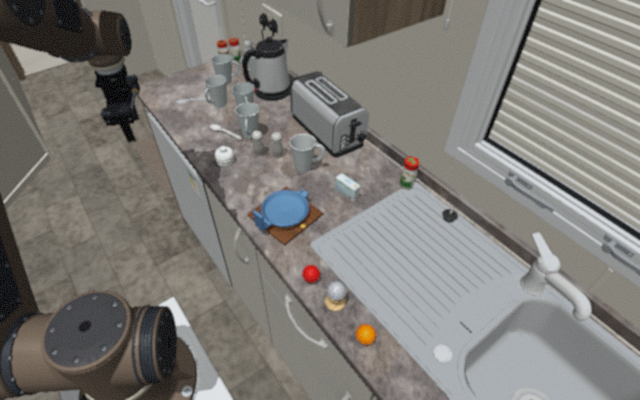

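View pics/side0.png

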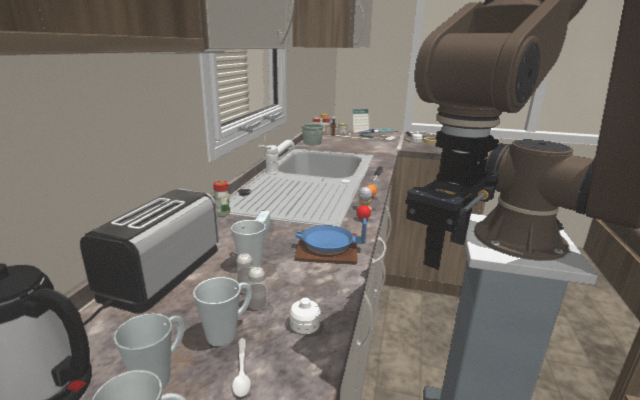

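The scene view shows the blue dish on the trivet at about (285,210), with its handle at (262,218). A stud-like speck is at (303,226), and the steel ball on a wooden cup is at (337,292). There are three ball candidates: red (311,273), orange (366,334) and steel (337,292). The steel one fits, and the red and orange ones are excluded by the text. In the side view the dish is at (328,240), its handle at (364,231) and the steel ball at (365,194). Next I measure and take the confirming crop.

```bash
python3 - <<'E'
from h import *
np.set_printoptions(precision=4,suppress=True)
c=cam('scene'); s=cam('side')
def blue(c,box):
    h=cv2.cvtColor(c['img'],cv2.COLOR_RGB2HSV); m=cv2.inRange(h,(100,110,40),(125,255,255))
    z=np.zeros_like(m);x0,y0,x1,y1=box; z[y0:y1,x0:x1]=m[y0:y1,x0:x1]; return z
for k,b in ((c,(235,175,330,245)),(s,(285,210,380,260))):
    m=blue(k,b); ys,xs=np.where(m>0); uv=np.stack([xs,ys],1)
    P=bydepth(k,uv); ok=k['depth'][ys,xs]>0; P=P[ok]
    print(k['name'],len(P),'x',P[:,0].min(),P[:,0].max(),'y',P[:,1].min(),P[:,1].max(),'z',np.percentile(P[:,2],[1,50,99]))
    hi=P[(P[:,2]>.055)]; print(' handle',len(hi),hi.mean(0),hi.min(0),hi.max(0))
    rim=P[(P[:,2]>.03)&(P[:,2]<.042)]
    # circle fit (handle excluded)
    r=rim
    if len(hi): r=r[np.linalg.norm(r[:,:2]-hi.mean(0)[:2],axis=1)>.05]
    A=np.c_[2*r[:,:2],np.ones(len(r))]; q=np.linalg.lstsq(A,(r[:,:2]**2).sum(1),rcond=None)[0]; print(' circ',q[:2],np.sqrt(q[2]+q[0]**2+q[1]**2))
# ball by depth
for k,u in ((c,(337,291)),(s,(365,193))):
    x,y=u; yy,xx=np.mgrid[y-6:y+7,x-6:x+7]; P=bydepth(k,np.c_[xx.ravel(),yy.ravel()])
    o,v=rays(k,u); print(k['name'],P[len(P)//2], 'ctr~',P[len(P)//2]+.023*v[0]/np.linalg.norm(v[0]))
print(tri(c,(337,291),s,(365,193)))
# wood top corners etc
a=cv2.resize(c['img'][180:350,240:390],None,fx=4,fy=4,interpolation=cv2.INTER_CUBIC)
b=cv2.resize(s['img'][170:270,290:390],None,fx=4,fy=4,interpolation=cv2.INTER_CUBIC)
im=np.zeros((600,800,3),np.uint8); a=cv2.resize(a,(450,510)); b=cv2.resize(b,(350,350)); im[:510,:450]=a; im[:350,450:]=b
cv2.imwrite('pics/crop1.png',im[:,:,::-1])
E
```

```text
scene 1443 x 0.4218794742863577 0.6049493088244279 y 0.1456022833484304 0.2818774228069608 z [0.0161 0.025  0.0871]
 handle 81 [0.4268 0.1915 0.0759] [0.4219 0.1807 0.0564] [0.4345 0.2115 0.0907]
 circ [0.5254 0.214 ] 0.06498527875937993
side 458 x 0.4276036238925448 0.6060227186866852 y 0.15722027504972957 0.28403179245938737 z [0.0176 0.0239 0.0388]
 handle 2 [0.4293 0.2008 0.0888] [0.4276 0.1976 0.0887] [0.4311 0.2039 0.089 ]
 circ [0.5287 0.2194] 0.06530996250653613
scene [ 0.4583 -0.1041  0.0732] ctr~ [ 0.4663 -0.0957  0.0534]
side [ 0.4634 -0.0734  0.0639] ctr~ [ 0.4658 -0.0948  0.056 ]
(array([ 0.4657, -0.0965,  0.0553]), np.float64(0.00047582564273477754))
```

View pics/crop1.png

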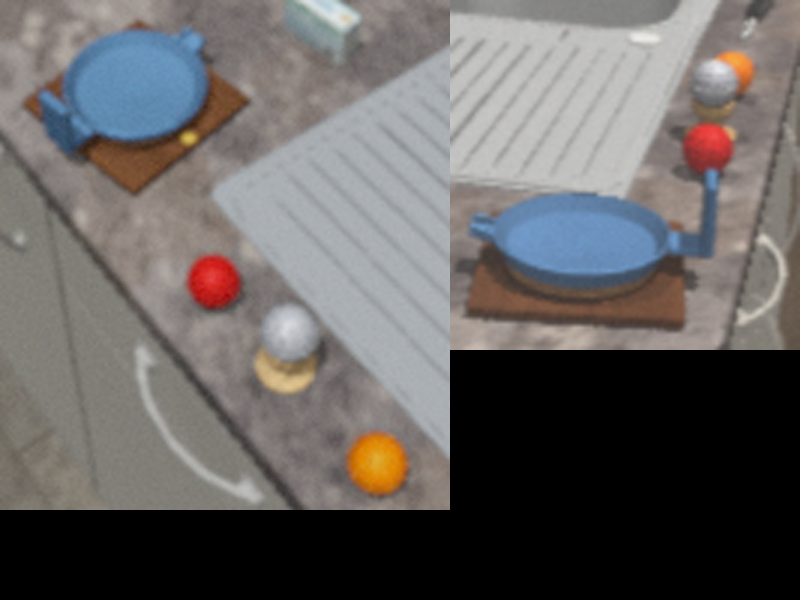

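The crop confirms that the steel-grey ball sits on the wooden cup; the red and orange ones are decoys lying beside it. The brass stud is on the trivet's sink-side edge. I'll turn the jaws along the handle direction and go over the dish for a wrist view.

```bash
python3 -m pendant '[[[1,0,0,0,0.0873,0,0],[1,0,0,0,0.0873,0,0],[1,0,0,0,0.0873,0,0],[1,0,0,0,0.0873,0,0],[1,0,0,0,0.0873,0,0],[1,0,0,0,0.0873,0,0],[1,0,0,0,0.0873,0,0],[1,0,-0.1,0.03,0,0,0],[1,0,-0.2,0.065,0,0,0],[1,0,-0.2,0.065,0,0,0],[1,0,-0.2,0.065,0,0,0],[1,0,-0.2,0.065,0,0,0],[1,0,-0.2,0.065,0,0,0],[1,0,-0.2,0.065,0,0,0],[1,0,-0.2,0.065,0,0,0],[1,0,-0.2,0.065,0,0,0],[1,0,-0.2,0.065,0,0,0],[1,0,-0.2,0.065,0,0,0],[1,0,-0.2,0.065,0,0,0],[1,0,-0.1,0.03,0,0,0]]]'
python3 - <<'E'
from h import *
np.set_printoptions(precision=4,suppress=True)
c=cam('wrist'); save(c,'w1.png'); cv2.imwrite
o=robot.observe(); print(o['eef_pos'],o['eef_rot'],o['q'],o['time'])
s=cam('scene')
print(onplane(s,[(311,273),(366,334)],.025))
E
```

```text
time: 2.25
eef_pos: [0.4411, 0.2306, 0.2337]
eef_rot: [[0.0, -0.179, 0.984], [-0.0, 0.984, 0.179], [-1.0, -0.0, 0.0]]
contact_force: [-0.2, 0.0, -0.6]
finger_gap: 0.0952
[0.4416 0.2298 0.2336] [[ 0.0003 -0.1782  0.984 ]
 [-0.0005  0.984   0.1782]
 [-1.     -0.0006  0.0002]] [ 19.9058  17.8246 106.7678  -0.0418  55.4025   9.662 ] 2.3
[[ 0.4572 -0.0037  0.025 ]
 [ 0.4609 -0.2098  0.025 ]]
```

View pics/w1.png

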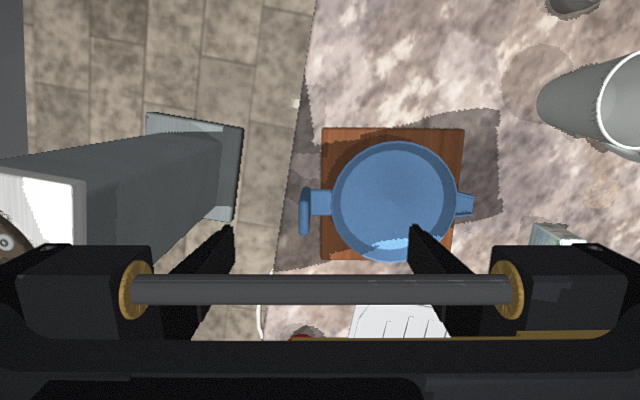

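The wrist view shows the dish at (393,201), its handle at (305,210), its spout at (465,204), and trivet corners at (322,129), (464,128) and (322,258). Measuring now.

```bash
python3 - <<'E'
from h import *
np.set_printoptions(precision=4,suppress=True)
c=cam('wrist')
h=cv2.cvtColor(c['img'],cv2.COLOR_RGB2HSV); m=cv2.inRange(h,(100,110,40),(125,255,255))
m[:120]=0;m[270:]=0;m[:,:280]=0;m[:,490:]=0
ys,xs=np.where((m>0)&(c['depth']>0)); P=bydepth(c,np.c_[xs,ys])
hi=P[P[:,2]>.075]; print('tab top',len(hi),np.median(hi,0),hi.min(0),hi.max(0))
r=cv2.minAreaRect(hi[:,:2].astype(np.float32)); print(r)
rim=P[(P[:,2]>.031)&(P[:,2]<.045)]; print(len(rim))
ctr=np.array([.527,.216])
for _ in range(3):
    d=np.linalg.norm(rim[:,:2]-ctr,axis=1); q=rim[(d>.058)&(d<.072)]
    A=np.c_[2*q[:,:2],np.ones(len(q))]; w=np.linalg.lstsq(A,(q[:,:2]**2).sum(1),rcond=None)[0]; ctr=w[:2]
print('rim',ctr,np.sqrt(w[2]+ctr@ctr),len(q),np.median(q[:,2]))
e=hi[:,:2].mean(0)-ctr; print('handle dist',np.linalg.norm(e),'yaw',np.degrees(np.arctan2(-e[1],-e[0])))
d=np.linalg.norm(P[:,:2]-ctr,axis=1); a=np.abs(np.arctan2(P[:,1]-ctr[1],P[:,0]-ctr[0])-.18)<.5
sp=P[(d>.073)&a]; e=sp[:,:2].mean(0)-ctr; print('spout',sp.mean(0),np.degrees(np.arctan2(e[1],e[0])))
# trivet by saturation/brown mask
b=cv2.inRange(h,(3,110,40),(15,255,200)); b[:110]=0;b[275:]=0;b[:,:310]=0;b[:,475:]=0
cs=max(cv2.findContours(b|m,0,1)[0],key=cv2.contourArea)
T=onplane(c,[(322,129),(464,128),(323,258)],.012); print(T,'mid',(T[1]+T[2])/2)
print('floor',np.median(P[d<.015],0))
E
```

```text
tab top 350 [0.4305 0.2047 0.0871] [0.4232 0.1837 0.0761] [0.4932 0.2534 0.2396]
((0.4561050534248352, 0.22479316592216492), (0.09289833158254623, 0.03151366859674454), 41.99862289428711)
2556
rim [0.5235 0.2167] 0.06564590425330231 1799 0.03466619903719914
handle dist 0.0860948100853792 yaw 5.746497304997647
spout [0.6016 0.2295 0.0345] 9.290693028239774
[[0.4332 0.2806 0.012 ]
 [0.5866 0.3095 0.012 ]
 [0.4617 0.1291 0.012 ]] mid [0.5241 0.2193 0.012 ]
floor [0.524  0.2165 0.0171]
```

Dish centre is about (0.5245, 0.2175), yaw about 10.3° and handle about (0.430, 0.2005). The ball is at about (0.466, -0.096, 0.054). Moving to hover over the ball.

```bash
python3 -m pendant '[[[1,0.041,-0.1,-0.0188,0,0,0],[1,0.041,-0.197,-0.0188,0,0,0],[1,0.041,-0.197,-0.0188,0,0,0],[1,0.041,-0.197,-0.0188,0,0,0],[1,0.041,-0.197,-0.0188,0,0,0],[1,0.041,-0.197,-0.0188,0,0,0],[1,0.041,-0.197,-0.0188,0,0,0],[1,0.041,-0.197,-0.0188,0,0,0],[1,0.041,-0.197,-0.0188,0,0,0],[1,0.041,-0.197,-0.0188,0,0,0],[1,0.041,-0.197,-0.0188,0,0,0],[1,0.041,-0.1,-0.0188,0,0,0],[1,0,0,0,0,0,0],[1,0,0,0,0,0,0]]]'
python3 - <<'E'
from h import *
np.set_printoptions(precision=4,suppress=True)
c=cam('wrist'); save(c,'w2.png')
o=robot.observe(); p=o['eef_pos'];R=o['eef_rot'];print(p,o['q'])
b=np.array([.466,-.096,.054]); print('proj ball',proj(c,b),'shares',R.T@(b-p)/.15)
E
```

```text
time: 3.8
eef_pos: [0.464, -0.0927, 0.1597]
eef_rot: [[-0.001, -0.177, 0.984], [0.0, 0.984, 0.177], [-1.0, 0.001, -0.001]]
contact_force: [-0.2, -0.2, -0.7]
finger_gap: 0.0953
[ 0.4642 -0.0924  0.1599] [-19.2629  21.8367 114.8624   0.0129  43.3195 -29.484 ]
proj ball [[322.9549 206.4809]] shares [ 0.7057 -0.0261  0.0076]
```

View pics/w2.png

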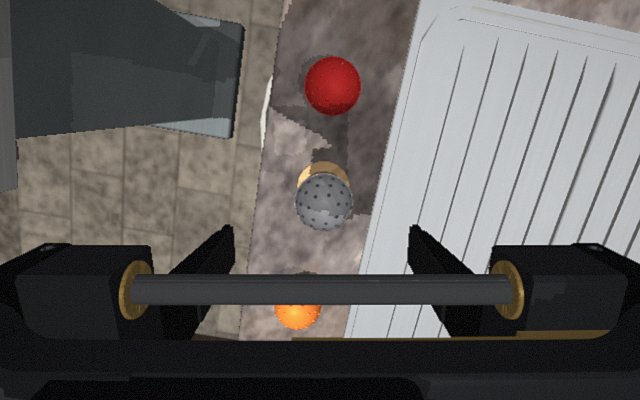

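The wrist picture shows the steel ball centred at about (324,202), against a predicted (323,206), so they agree to about 3 mm; red is at (333,85) and orange at (298,312). Descending and gripping.

```bash
python3 -m pendant '[[[1,0.08,-0.008,0.007,0,0,0],[1,0.1,-0.008,0,0,0,0],[1,0.1,0,0,0,0,0],[1,0.1,0,0,0,0,0],[1,0.1,0,0,0,0,0],[1,0.1,0,0,0,0,0],[1,0.07,0,0,0,0,0],[1,0.04,0,0,0,0,0],[1,0,0,0,0,0,0],[-1,0,0,0,0,0,0],[-1,0,0,0,0,0,0],[-1,0,0,0,0,0,0],[-1,0,0,0,0,0,0],[-1,0,0,0,0,0,0],[-1,0,0,0,0,0,0],[-1,0,0,0,0,0,0],[-1,0,0,0,0,0,0]]]'
```

```text
time: 5.55
eef_pos: [0.4662, -0.0953, 0.0564]
eef_rot: [[0.0, -0.176, 0.984], [-0.0, 0.984, 0.176], [-1.0, -0.0, 0.0]]
contact_force: [0.0, 1.3, 1.7]
finger_gap: 0.0449
```

```bash
python3 -m pendant '[[[-1,-0.03,0,0,0,0,0],[-1,-0.06,0,0,0,0,0],[-1,-0.1,0,0,0,0,0],[-1,-0.12,0,0,0,0,0],[-1,-0.12,0,0,0,0,0],[-1,-0.12,0,0,0,0,0],[-1,-0.12,0,0,0,0,0],[-1,-0.12,0,0,0,0,0],[-1,-0.07,0,0,0,0,0],[-1,0,0,0,0,0,0]]]'
python3 - <<'E'
from h import *
np.set_printoptions(precision=4,suppress=True)
c=cam('side'); a=c['img']; o=robot.observe(); p=o['eef_pos'];R=o['eef_rot']; print(p,o['finger_gap'])
w=cam('wrist')
u=proj(c,p)[0].astype(int); print(u,proj(w,p))
im=cv2.resize(a[max(u[1]-60,0):u[1]+60,u[0]-64:u[0]+64],(400,375))
i2=cv2.resize(w['img'],(600,375))[:,100:500]
cv2.imwrite('pics/g1.png',np.hstack([im,i2])[:,:,::-1])
# target: dish centre, ball centre z = .012+.027, hold TCP->: hover z .14
t=np.array([.5245,.2175,.14]); print(R.T@(t-p)/.15)
E
```

```text
time: 6.55
eef_pos: [0.4663, -0.0954, 0.1867]
eef_rot: [[0.002, -0.176, 0.984], [-0.001, 0.984, 0.176], [-1.0, -0.001, 0.002]]
contact_force: [-1.0, 0.0, -0.5]
finger_gap: 0.0448
[ 0.466  -0.0953  0.1858] 0.04464537079267233
[367 155] [[321.3282 261.125 ]]
[0.3048 1.9843 0.7506]
```

View pics/g1.png

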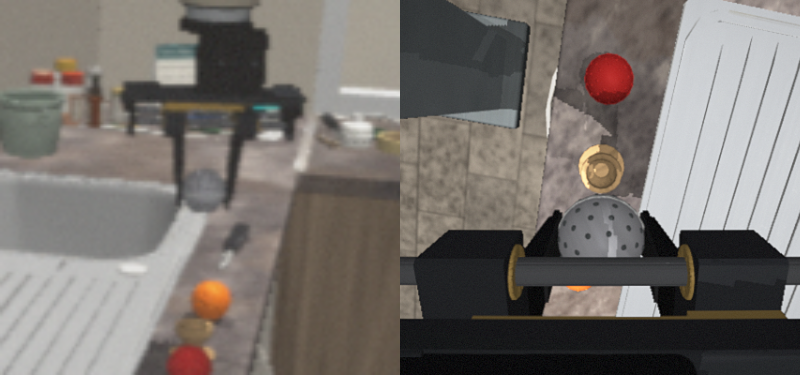

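The ball is held (gap 44.7 mm) and the cup stands empty below at (600,170) in the crop. Carrying it over the dish.

```bash
python3 -m pendant '[[[-1,0,0.05,0.02,0,0,0],[-1,0,0.1,0.04,0,0,0],[-1,0,0.15,0.057,0,0,0],[-1,0,0.15,0.057,0,0,0],[-1,0,0.15,0.057,0,0,0],[-1,0,0.15,0.057,0,0,0],[-1,0,0.15,0.057,0,0,0],[-1,0,0.15,0.057,0,0,0],[-1,0,0.15,0.057,0,0,0],[-1,0,0.15,0.057,0,0,0],[-1,0,0.15,0.057,0,0,0],[-1,0,0.15,0.057,0,0,0],[-1,0,0.15,0.057,0,0,0],[-1,0,0.1,0.04,0,0,0],[-1,0.1,0.05,0.023,0,0,0],[-1,0.1,0.034,0,0,0,0],[-1,0.1,0,0,0,0,0],[-1,0,0,0,0,0,0],[-1,0,0,0,0,0,0]]]'
python3 - <<'E'
from h import *
np.set_printoptions(precision=4,suppress=True)
o=robot.observe(); p=o['eef_pos'];R=o['eef_rot'];print(p,o['finger_gap'])
t=np.array([.5245,.2175,.0435]); print(R.T@(t-p)/.15)
c=cam('wrist'); h=cv2.cvtColor(c['img'],cv2.COLOR_RGB2HSV); m=cv2.inRange(h,(100,110,40),(125,255,255))
save(c,'w3.png')
E
```

```text
time: 8.55
eef_pos: [0.5242, 0.2171, 0.1397]
eef_rot: [[-0.001, -0.176, 0.984], [-0.0, 0.984, 0.176], [-1.0, -0.0, -0.001]]
contact_force: [0.4, 0.6, 0.4]
finger_gap: 0.0447
[0.5242 0.2171 0.1397] 0.044682556732437664
[0.6414 0.0024 0.0036]
```

View pics/w3.png

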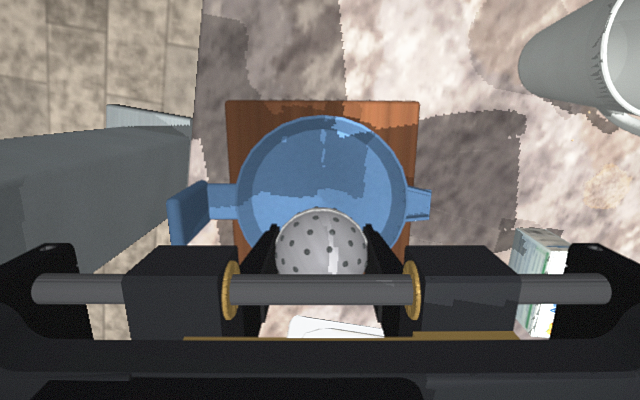

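The ball hangs centred over the dish (columns 322 and 322), with the handle clear at (190,210). Lowering slowly.

```bash
python3 -m pendant '[[[-1,0.05,0.002,0.003,0,0,0],[-1,0.08,0,0,0,0,0],[-1,0.08,0,0,0,0,0],[-1,0.08,0,0,0,0,0],[-1,0.08,0,0,0,0,0],[-1,0.08,0,0,0,0,0],[-1,0.05,0,0,0,0,0],[-1,0.04,0,0,0,0,0],[-1,0.03,0,0,0,0,0],[-1,0.02,0,0,0,0,0],[-1,0.02,0,0,0,0,0],[-1,0.02,0,0,0,0,0],[-1,0,0,0,0,0,0],[-1,0,0,0,0,0,0]]]'

```

```text
time: 10.0
eef_pos: [0.5248, 0.2179, 0.0459]
eef_rot: [[0.0, -0.176, 0.984], [0.0, 0.984, 0.176], [-1.0, 0.0, 0.0]]
contact_force: [0.5, 0.9, -1.4]
finger_gap: 0.0451
```

```bash
python3 -m pendant '[[[-1,0.007,0,0,0,0,0],[-1,0.006,0,0,0,0,0],[-1,0,0,0,0,0,0],[-1,0,0,0,0,0,0]]]'
python3 - <<'E'
from h import *
np.set_printoptions(precision=4,suppress=True)
for n in range(4):
    c=cam('side'); o=robot.observe(); print(o['eef_pos'],o['contact_force'],o['finger_gap'])
u=proj(c,o['eef_pos'])[0].astype(int)
cv2.imwrite('pics/s3.png',cv2.resize(c['img'][u[1]-60:u[1]+40,u[0]-70:u[0]+70],(700,500),interpolation=cv2.INTER_CUBIC)[:,:,::-1])
E
```

```text
time: 10.4
eef_pos: [0.5247, 0.2178, 0.0439]
eef_rot: [[0.0, -0.176, 0.984], [0.0, 0.984, 0.176], [-1.0, 0.0, 0.0]]
contact_force: [-0.2, -0.5, -0.0]
finger_gap: 0.0447
[0.5248 0.2179 0.0439] [-0.6459 -0.3199 -0.6   ] 0.04514212365837616
[0.5247 0.2179 0.0439] [ 0.4152 -0.7248 -0.616 ] 0.045158139907554865
[0.5248 0.2179 0.0439] [0.0435 0.3675 0.0719] 0.045171315295590105
[0.5248 0.2179 0.0439] [ 0.4162 -0.3114 -0.1526] 0.044616332835027535
```

View pics/s3.png

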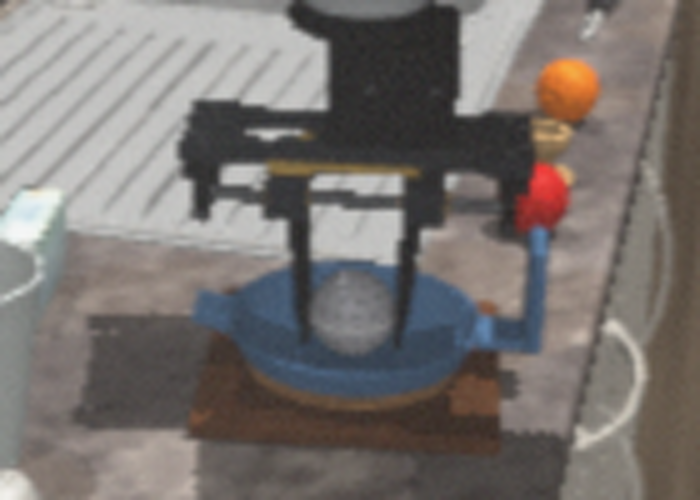

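The ball is a few mm above the hollow's floor and centred. One last mm, a gentle opening, then straight up.

```bash
python3 -m pendant '[[[-1,0.008,0,0,0,0,0],[-1,0,0,0,0,0,0],[0.14,0,0,0,0,0,0],[0.14,0,0,0,0,0,0],[0.14,0,0,0,0,0,0],[0.14,0,0,0,0,0,0],[0.14,-0.02,0,0,0,0,0],[0.14,-0.04,0,0,0,0,0],[0.14,-0.06,0,0,0,0,0],[0.14,-0.1,0,0,0,0,0],[0.14,-0.15,0,0,0,0,0],[0.14,-0.15,0,0,0,0,0],[0.14,-0.15,0,0,0,0,0],[0.14,-0.15,0,0,0,0,0],[0.14,-0.1,0,0,0,0,0],[0.14,-0.05,0,0,0,0,0],[0.14,0,0,0,0,0,0],[0.14,0,0,0,0,0,0]]]'
python3 - <<'E'
from h import *
np.set_printoptions(precision=4,suppress=True)
c=cam('wrist'); save(c,'w4.png'); o=robot.observe();p=o['eef_pos'];R=o['eef_rot'];print(p,o['finger_gap'],o['time'])
h=cv2.cvtColor(c['img'],cv2.COLOR_RGB2HSV); m=cv2.inRange(h,(100,110,40),(125,255,255))
n,l,st,_=cv2.connectedComponentsWithStats(m); m=(l==1+st[1:,4].argmax())
ys,xs=np.where(m&(c['depth']>0)); P=bydepth(c,np.c_[xs,ys])
hi=P[(P[:,2]>.082)&(P[:,2]<.093)&(P[:,0]<.45)]; print('tab',len(hi),hi.mean(0),np.ptp(hi,axis=0)); r=cv2.minAreaRect(hi[:,:2].astype(np.float32)); print(r)
ps=proj(c,[[.5245,.2175,.039],[.430,.2005,.088]]); print(ps)
t=np.array([.430,.2005,.068]); print(R.T@(t-p)/.15)
E
```

```text
time: 12.4
eef_pos: [0.5245, 0.2178, 0.1879]
eef_rot: [[-0.0, -0.176, 0.984], [-0.0, 0.984, 0.176], [-1.0, 0.0, -0.0]]
contact_force: [-0.3, -0.7, -0.6]
finger_gap: 0.0542
[0.5244 0.2177 0.1875] 0.054469021707267036 12.45<stdin>:7: RuntimeWarning: Mean of empty slice.
  ret = um.true_divide(
Traceback (most recent call last):
ValueError: zero-size array to reduction operation maximum which has no identity
```

View pics/w4.png

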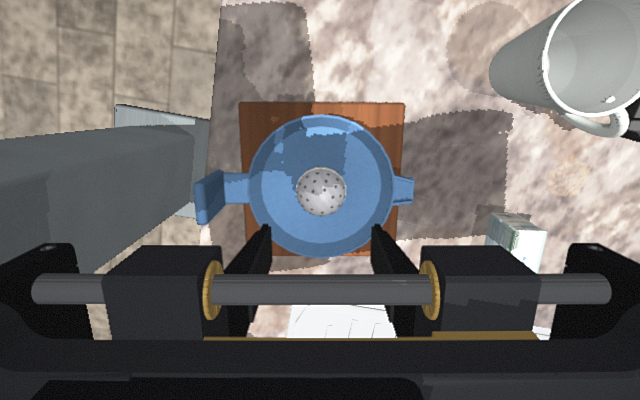

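The ball rests in the middle of the dish at (321,191), the dish centre being about (320,186). Next, hover over the handle at (208,197) and measure it from there.

```bash
python3 -m pendant '[[[0.14,0,0,-0.06,0,0,0],[0.14,0,0,-0.12,0,0,0],[0.14,0,0,-0.14,0,0,0],[0.14,0,0,-0.14,0,0,0],[0.14,0,0,-0.12,0,0,0],[0.14,0.05,0,-0.06,0,0,0],[0.14,0.1,0,0,0,0,0],[0.14,0.1,0,0,0,0,0],[0.14,0,0,0,0,0,0],[0.14,0,0,0,0,0,0]]]'
python3 - <<'E'
from h import *
np.set_printoptions(precision=4,suppress=True)
c=cam('wrist'); save(c,'w5.png'); o=robot.observe();p=o['eef_pos'];R=o['eef_rot'];print(p,o['finger_gap'],o['time'])
h=cv2.cvtColor(c['img'],cv2.COLOR_RGB2HSV); m=cv2.inRange(h,(98,90,30),(128,255,255))
ys,xs=np.where((m>0)&(c['depth']>0)); P=bydepth(c,np.c_[xs,ys])
k=(P[:,2]>.08)&(P[:,2]<.096)&(P[:,0]<.46); hi=P[k]; print(len(hi),xs[k].min(),xs[k].max(),ys[k].min(),ys[k].max())
print(np.median(hi,0),hi.min(0),hi.max(0),np.percentile(P[:,2],[1,50,99]))
r=cv2.minAreaRect(hi[:,:2].astype(np.float32)); print(r)
print('pred',proj(c,[.430,.2005,.088]))
t=np.array([.430,.2005,.068]); print(R.T@(t-p)/.15)
E
```

```text
time: 13.45
eef_pos: [0.4302, 0.2009, 0.1504]
eef_rot: [[-0.001, -0.176, 0.984], [-0.0, 0.984, 0.176], [-1.0, -0.0, -0.001]]
contact_force: [0.4, -0.4, 0.3]
finger_gap: 0.0548
[0.4304 0.2009 0.1508] 0.0544882592742611 13.5
643 314 327 193 243
[0.4293 0.2022 0.0869] [0.4227 0.1833 0.0807] [0.4363 0.218  0.0893] [0.0186 0.0242 0.0888]
((0.42964968085289, 0.20058885216712952), (0.00889546237885952, 0.03506549820303917), 9.811570167541504)
pred [[320.9629 220.3009]]
[ 0.5517 -0.0025 -0.003 ]
```

View pics/w5.png

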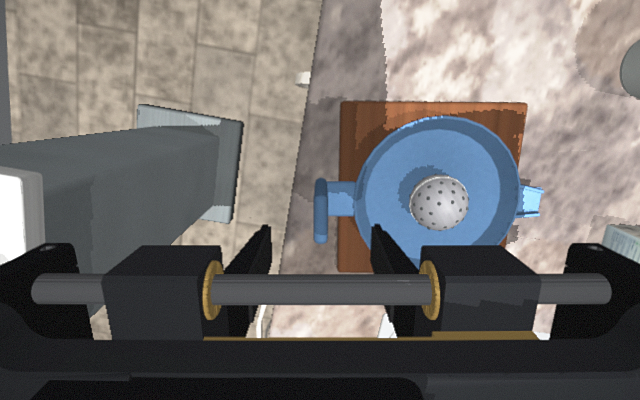

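The handle tab top is at (320,218), the ball at (438,203). Handle measured at (0.4296, 0.2006), yaw 9.8°, z about 0.087, which matches the tool. Descending and gripping.

```bash
python3 -m pendant '[[[0.14,0.05,0,-0.005,0,0,0],[0.14,0.1,0,0,0,0,0],[0.14,0.1,0,0,0,0,0],[0.14,0.1,0,0,0,0,0],[0.14,0.1,0,0,0,0,0],[0.14,0.06,0,0,0,0,0],[0.14,0.04,0,0,0,0,0],[0.14,0,0,0,0,0,0],[-1,0,0,0,0,0,0],[-1,0,0,0,0,0,0],[-1,0,0,0,0,0,0],[-1,0,0,0,0,0,0],[-1,0,0,0,0,0,0],[-1,0,0,0,0,0,0],[-1,0,0,0,0,0,0],[-1,0,0,0,0,0,0],[-1,0,0,0,0,0,0],[-1,0,0,0,0,0,0]]]'
```

```text
time: 15.3
eef_pos: [0.4295, 0.2008, 0.0682]
eef_rot: [[0.0, -0.176, 0.984], [0.0, 0.984, 0.176], [-1.0, 0.0, 0.0]]
contact_force: [-0.3, -0.0, 2.1]
finger_gap: 0.0096
```

```bash
python3 -m pendant '[[[-1,-0.01,0,0,0,0,0],[-1,-0.02,0,0,0,0,0],[-1,-0.03,0,0,0,0,0],[-1,-0.04,0,0,0,0,0],[-1,-0.05,0,0,0,0,0],[-1,-0.05,0,0,0,0,0],[-1,-0.05,0,0,0,0,0],[-1,-0.05,0,0,0,0,0],[-1,-0.05,0,0,0,0,0],[-1,-0.05,0,0,0,0,0],[-1,-0.05,0,0,0,0,0],[-1,-0.05,0,0,0,0,0],[-1,-0.05,0,0,0,0,0],[-1,-0.04,0,0,0,0,0],[-1,-0.03,0,0,0,0,0],[-1,-0.02,0,0,0,0,0],[-1,-0.01,0,0,0,0,0],[-1,0,0,0,0,0,0],[-1,0,0,0,0,0,0]]]'
cat > lv.py <<'E'
from h import *
np.set_printoptions(precision=4,suppress=True)
def level(c,z0):
    o=robot.observe();p=o['eef_pos'];R=o['eef_rot']
    h=cv2.cvtColor(c['img'],cv2.COLOR_RGB2HSV); m=cv2.inRange(h,(98,90,30),(128,255,255))
    ys,xs=np.where((m>0)&(c['depth']>0)); P=bydepth(c,np.c_[xs,ys])
    ctr=p+.096*R[:,2]; q=(P-ctr)@R   # x down, y, z(dish x)
    d=np.hypot(q[:,1],q[:,2]); k=(d>.063)&(d<.068)&(q[:,0]>.022)&(q[:,0]<.042); Q=q[k]
    A=np.c_[Q[:,1:],np.ones(len(Q))]; w=np.linalg.lstsq(A,Q[:,0],rcond=None)[0]
    print('rim n',len(Q),'slope deg (y, dishx) down+',np.degrees(w[:2]),'rim below tcp',w[2],'(31 exp)')
    f=(d>.03)&(d<.055)&(q[:,0]>.035)&(q[:,0]<.06);F=q[f]; B=np.c_[F[:,1:],np.hypot(F[:,1],F[:,2]),np.ones(len(F))]
    v=np.linalg.lstsq(B,F[:,0],rcond=None)[0]; print('floor n',len(F),np.degrees(v[:3]),v[3])
    print('eef',p,R[:,2],'gap',o['finger_gap'],'F',o['contact_force'],'T',o['torque'],'q',o['q'],o['time'])
    # ball: grey low-saturation blob near centre
    u=proj(c,ctr+R[:,0]*.029)[0]; print('pred ball px',u)
    return o
E
python3 - <<'E'
from lv import *
c=cam('wrist'); level(c,0); save(c,'w6.png')
s=cam('side'); 
a=cv2.resize(s['img'][140:280,250:410],(400,350)); b=cv2.resize(c['img'],(400,250)); b=np.vstack([b,np.zeros((100,400,3),np.uint8)])
cv2.imwrite('pics/l1.png',np.hstack([a,b])[:,:,::-1])
E
```

```text
time: 17.2
eef_pos: [0.4294, 0.2008, 0.1655]
eef_rot: [[-0.0, -0.176, 0.984], [-0.0, 0.984, 0.176], [-1.0, 0.0, -0.0]]
contact_force: [0.2, -0.5, -2.2]
finger_gap: 0.01
rim n 4635 slope deg (y, dishx) down+ [-1.0541  0.022 ] rim below tcp 0.03337647890367515 (31 exp)
floor n 10419 [-0.291  -0.0498 -9.0676] 0.052636913797496826
eef [0.4294 0.2007 0.1655] [ 0.9844  0.1762 -0.0004] gap 0.009952245624880918 F [ 0.3543  0.1012 -1.4211] T [-0.1792  0.1912 -0.0338] q [ 17.064   21.384  114.4323   0.0027  44.2065   6.9146] 17.25
pred ball px [486.7455 238.458 ]
```

View pics/l1.png

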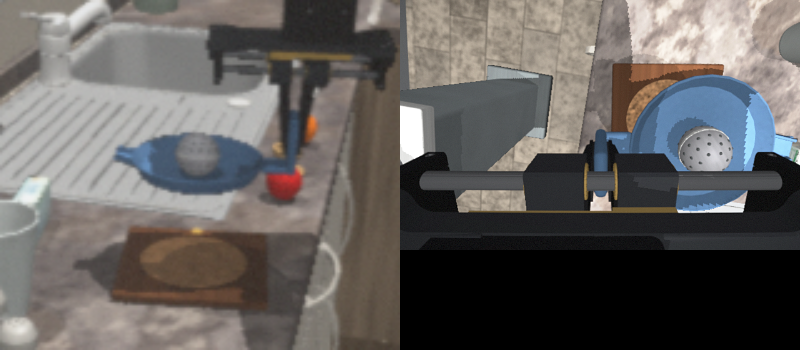

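The dish hangs level (slopes under 1°), the ball is in the middle and the trivet is clear below. Now turning 90° clockwise about the dish's own centre.

```bash
python3 -m pendant '[[[-1,-0.01,0,0,0,0,0],[-1,-0.01,0,0,0,0,0],[-1,0,0,0,0,0,0],[-1,0,0.0112,0.0001,0.01111,0,0],[-1,0,0.0223,0.0004,0.02222,0,0],[-1,0,0.0335,0.0009,0.03333,0,0],[-1,0,0.0335,0.0009,0.03333,0,0],[-1,0,0.0335,0.0009,0.03333,0,0],[-1,0,0.0335,0.0009,0.03333,0,0],[-1,0,0.0335,0.0009,0.03333,0,0],[-1,0,0.0335,0.0009,0.03333,0,0],[-1,0,0.0335,0.0009,0.03333,0,0],[-1,0,0.0335,0.0009,0.03333,0,0],[-1,0,0.0335,0.0009,0.03333,0,0],[-1,0,0.0335,0.0009,0.03333,0,0],[-1,0,0.0335,0.0009,0.03333,0,0],[-1,0,0.0335,0.0009,0.03333,0,0],[-1,0,0.0335,0.0009,0.03333,0,0],[-1,0,0.0335,0.0009,0.03333,0,0]]]'
python3 - <<'E'
from lv import *
o=robot.observe();p=o['eef_pos'];R=o['eef_rot'];print(p+.096*R[:,2],o['q'],o['contact_force'])
E
```

```text
time: 19.2
eef_pos: [0.4453, 0.2729, 0.1686]
eef_rot: [[0.0, 0.574, 0.819], [0.0, 0.819, -0.574], [-1.0, 0.0, -0.0]]
contact_force: [-0.3, -0.5, -1.2]
finger_gap: 0.0099
[0.5239 0.2178 0.1686] [ 24.2486  24.5342 107.8747   0.0102  47.5866  59.263 ] [-0.333  -0.5322 -1.2112]
```

```bash
python3 -m pendant '[[[-1,0,0.0335,0.0009,0.03333,0,0],[-1,0,0.0335,0.0009,0.03333,0,0],[-1,0,0.0335,0.0009,0.03333,0,0],[-1,0,0.0335,0.0009,0.03333,0,0],[-1,0,0.0335,0.0009,0.03333,0,0],[-1,0,0.0335,0.0009,0.03333,0,0],[-1,0,0.0335,0.0009,0.03333,0,0],[-1,0,0.0335,0.0009,0.03333,0,0],[-1,0,0.0335,0.0009,0.03333,0,0],[-1,0,0.0335,0.0009,0.03333,0,0],[-1,0,0.0335,0.0009,0.03333,0,0],[-1,0,0.0335,0.0009,0.03333,0,0],[-1,0,0.0335,0.0009,0.03333,0,0],[-1,0,0.0335,0.0009,0.03333,0,0],[-1,0,0.0223,0.0004,0.02222,0,0],[-1,0,0.0112,0.0001,0.01111,0,0],[-1,0,0,0,0,0,0],[-1,0,0,0,0,0,0],[-1,0,0,0,0,0,0],[-1,0,0,0,0,0,0]]]'
python3 - <<'E'
from lv import *
c=cam('wrist'); o=level(c,0);p=o['eef_pos'];R=o['eef_rot'];print(p+.096*R[:,2],'yaw',np.degrees(np.arctan2(R[1,2],R[0,2])))
s=cam('scene'); 
h=cv2.cvtColor(s['img'],cv2.COLOR_RGB2HSV); m=cv2.inRange(h,(100,110,40),(125,255,255));m[:130]=0;m[260:]=0;m[:,:220]=0;m[:,380:]=0
ys,xs=np.where((m>0)&(s['depth']>0));P=bydepth(s,np.c_[xs,ys]);ct=np.array([.5245,.2175]);d=np.linalg.norm(P[:,:2]-ct,axis=1)
sp=P[(d>.073)&(d<.095)&(P[:,1]<.16)];print('spout',len(sp),sp.mean(0))
r=P[(d>.06)&(d<.07)&(P[:,2]>.125)&(P[:,2]<.15)];A=np.c_[r[:,:2]-ct,np.ones(len(r))];w=np.linalg.lstsq(A,r[:,2],rcond=None)[0];print('scene rim slope',np.degrees(w[:2]),w[2])
A=np.c_[2*r[:,:2],np.ones(len(r))];w=np.linalg.lstsq(A,(r[:,:2]**2).sum(1),rcond=None)[0];print('rim ctr',w[:2])
a=cv2.resize(s['img'][130:260,220:380],(400,325));b=cv2.resize(c['img'],(400,250)); b=np.vstack([b,np.zeros((75,400,3),np.uint8)])
cv2.imwrite('pics/l2.png',np.hstack([a,b])[:,:,::-1])
E
```

```text
time: 21.2
eef_pos: [0.5071, 0.3122, 0.1687]
eef_rot: [[0.0, 0.984, 0.177], [0.0, 0.177, -0.984], [-1.0, 0.0, -0.0]]
contact_force: [0.2, 1.2, -1.6]
finger_gap: 0.0096
rim n 3925 slope deg (y, dishx) down+ [-1.8598 -0.516 ] rim below tcp 0.03375289728493658 (31 exp)
floor n 10965 [-0.4689 -0.1559 -8.917 ] 0.05257061605447052
eef [0.5071 0.3122 0.1687] [ 0.1766 -0.9843 -0.0001] gap 0.00974895997256053 F [-0.127  -0.1218 -1.5807] T [0.0503 0.2125 0.0094] q [ 25.264   29.8178  97.6461   0.0047  52.5287 105.092 ] 21.25
pred ball px [488.5835 236.3401]
[0.524  0.2177 0.1687] yaw -79.83089268922363
spout 35 [0.5339 0.1387 0.1366]
scene rim slope [ 2.5963 -1.3876] 0.13385021344304876
rim ctr [0.5222 0.216 ]
```

View pics/l2.png

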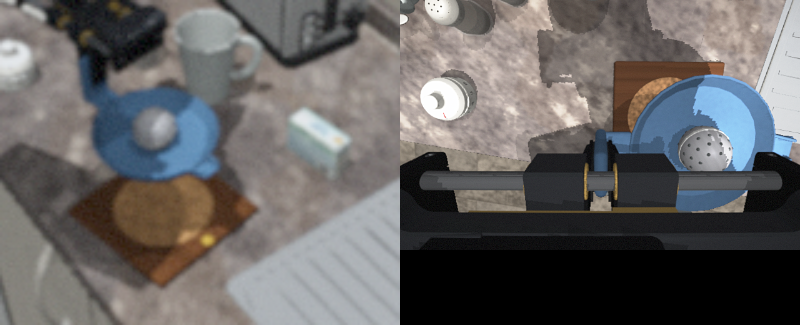

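The picture shows the spout at (208,165) in the scene crop, pointing to the stud edge, with the ball in the middle of the dish and the trivet clear below. Handing in.

```bash
python3 -m pendant '[[[-1,0,0,0,0,0,0],[-1,0,0,0,0,0,0],[-1,0,0,0,0,0,0]]]'; python3 -c "
from plant import robot
print(robot.job_done())"
```

```text
time: 21.6
eef_pos: [0.5072, 0.3122, 0.1687]
eef_rot: [[0.0, 0.984, 0.176], [0.0, 0.176, -0.984], [-1.0, 0.0, -0.0]]
contact_force: [0.0, -0.2, -2.0]
finger_gap: 0.0101
the job is handed in; nothing more can be done
None
```

I set the steel tea ball in the hollow of the dish from 1–3 mm above its floor. I then lifted the dish by its handle straight up about 10 cm and turned it 90° clockwise about its own centre. I handed the job in at 21.6 s with the dish held still in the gripper; no verdict was reported.

**What the last checks showed:**
- **Position:** the dish centre computed from the tool pose is (0.524, 0.218), and the middle of the trivet measured (0.524, 0.219). A direct fit to the dish's rim gave (0.522, 0.216), within 2–3 mm.
- **Height:** the underside is about 10 cm above the trivet, worked out from the tool height. The depth images put the rim about 3 mm lower than that.
- **Turn:** the tool yaw is -79.8°, down from 10.2°. The spout points to the stud edge, measured roughly at -82° from only 35 pixels.
- **Ball and grip:** the last picture shows the ball in the middle of the dish. The grip reads 10 mm, the thickness of the handle.

**Where the checks disagreed:** the dish floor, seen by the wrist camera, showed a tilt under 0.5°. The noisier rim fits read 1.9° (wrist) and 2.6° (scene). I trusted the floor fit because it used more points and matched the known 9° cone.

The pendant fixed the grip at half its maximum, 30 N rather than the 40–60 N recommended; I saw no sagging.

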